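# Latch the end cover of the sample chest

## Robot

A 6-joint arm with a two-finger parallel gripper is mounted at the origin on a cart in front of the work surface, level with it; the furniture and walls round the work are solid. World frame = base frame: x ahead of the robot, y to its left, z up, the work surface at z = 0. Lengths are in m, angles in rad, forces in N, time in s.
With the tool pointing down it reaches from about 0.375 to 0.825 m from the base axis. Payload 5.5 kg.
Tool frame: the origin (TCP) lies where the fingers leave the gripper's body, on its centre line; the fingertips stand bot.tip_reach ahead of it and the grasp point (between the pads) lies 54 mm ahead of it (bot.tip_reach is the distance from the TCP to the fingertips, in m); z points along the fingers, x is the direction in which the jaws open and shut, and the axes are right-handed (so a half turn about z gives the same grasp; the last joint's range is limited). The gripper opens to 85 mm and grips with 20 to 120 N. Pads are 22 mm wide; open, the fingers measure 114 mm over their backs; the gripper's body (76 mm by 85 mm) begins 54 mm behind the grasp point. The pads swing forward as they close: fully open they stand 13 mm farther back than shut.
Start: joints at [-1.322, 0.314, -0.047, 1.21, 0, 1.571], TCP at [0.148, -0.582, 0.304] pointing down, gripper open.
Joint ranges: [-2.67, 2.67], [-0.69, 1.73], [-1.03, 1.25], [-2.08, 2.16], [-1.42, 1.45], [-3.14, 3.14]. Speed limits (rad/s): [2.39, 2.39, 3.01, 3.14, 3.14, 3.14].

## Interface

Orientations are given as a unit quaternion [x, y, z, w].
In Python, from cell import bot gives the robot as it stands.
- The arm moves only by the tool move_arm, never from a script. Its arguments are lists of equal length, an entry for each row: "xyz": the shift along the world's x, y, z in m, a list of three; "rotation": the turn, a rotation vector about the world's x, y, z in rad, a list of three; "gripper": the opening, from 0 (shut) to 1 (fully open). A call has 1 to 8 rows; each row is the pose to reach, as a shift and turn from the pose measured when the call began; what a row does not reach only later rows make up. A row lasts 1/12 s, in which the tool goes at most 41.7 mm and 7.16 degrees, less where a joint would pass 70% of its speed; a pose out of reach is approached as far as the arm can. A call with a gripper value outside its range is refused whole. The fingers move at their own pace and stop on an object; "newtons" is the grip in N (left out, the last holds). Time passes only in rows, so rows that repeat a pose let the fingers close. It gives the time, the measured TCP pose, the force and the opening at its end, in the units of the state.
- bot.state(): the state, without advancing time (a new reading comes with each control period).
- bot.get_image(name): name is "scene" or "side" or "wrist"; returns a dict with "frame" (420x560x3 uint8, red, green, blue), "range_z" (420x560 float32, m along the optical axis (not along the pixel's ray), 0 where there is no reading), "fovy" (degrees; the focal length in pixels is half the picture's height over the tangent of half this angle, whatever the lens; pixels are square), "cx", "cy" (the principal point, pixels), "R" (3x3) and "t" (3): a world point X has camera coordinates R X + t. Camera axes: x right, y down, z forward; pixel columns grow to the right and rows downward; lengths in m; the calibration is good to about 2 mm. A picture is of the moment at which its call begins.
- bot.sign_off(): hands the job in, once; it reports no verdict.
The state is a dict: "time": time; "joints": joint angles; "joint_velocities": joint speeds; "joint_efforts": joint torques, N m; "tool_pos": TCP position; "eef_rot": TCP orientation; "force": force on the tool from outside, world axes, zero at the start; "wrist_torque": the same for the moment, N m; "opening": opening from 0.0 (shut) to 1.0 (fully open).
Only numpy, scipy, OpenCV 4.12 (cv2) and the standard library are available. Lean on these libraries where they do the work, as an engineer would, in place of code of your own. Each camera call takes 0.05 s, during which the arm holds its last target. There are 200 camera calls.

## Task

The end cover of the grey sample chest is on, but its draw latch is not done up: the wire loop only lies on top of the keeper. Take the loop by its pull tab, draw it out over the keeper and let its bar down into the slot between the keeper's nose and the two guide horns; then press the lever down over centre until it is fully home, and finish with a firm, steady push of about 18 N straight down on it, held for half a second, so that the latch is well seated and holds the cover tight on its gasket. Work by feel and be gentle: do not press the bar down on the keeper or the horns with more than about 10 N, do not pull the tab harder than about 15 N, and never push on the lever with more than 25 N. Leave the jar, the bottle and the timer where they stand.

Things in the scene. Friction and masses are not known exactly. Their poses are not given: they have to be found in the camera images.
- chest: grey metal chest fixed to the bench, base 100 x 262 mm, 62 mm high. Origin on the bench under the latch pivot; z up; y runs along the latch, from the lever towards the end cover; x across it. The latch moves in the plane x = 0. Along y: chest body -115..36 mm, 6 mm rubber gasket, cover. The flat tops of chest and cover (the 'deck') are at z = 62 mm.
- cover: grey end cover, 80 x 72 x 62 mm, sliding along y only on rails at the chest's +y end; axes as the chest's; origin on the bench, middle of its gasket face. Starts 1 to 2 mm off the gasket, can go 4 mm off it, 2 N rail friction; the shut latch presses it into the stiff gasket (11 N per mm). Carries the keeper.
- loop: wire loop with pull tab, 35 g. Origin at the crank pin on the lever, about which it swings freely up and down. Wires at x = -18.5 and +18.5 mm run 80 mm from this pin to the cross bar, one on each side of the keeper.
- loop_bar (a point): middle of the loop's cross bar (6 mm round, along x, 80 mm from the crank pin). At the start it rests on the keeper's flat top, 15 mm over the deck. Let down into the slot it rests on the cover, 3 mm over the deck; under pull it rises to 5 mm, under the nose.
- loop_tab (a point): middle of the gripping part of the steel pull tab, which stands upright on the loop: 16 mm wide (x), 8 mm thick (y). With the loop level this point is 11 mm farther out (+y) than the bar and 26 mm above it; the tab's top is 10 mm above it, its foot 28 mm below. Grip it across the 16 mm. It tips with the loop by up to 0.3 rad.
- latch_pivot (a point): the lever's hinge axis (along x), at x = y = 0, z = 76 mm of the chest (14 mm over the deck). At lever angle a the crank pin that carries the loop is 18 mm from here along (y, z) = (-cos(a - 0.14), sin(a - 0.14)), so drawing the loop outwards raises the lever.
- lever (a joint): lever angle a, rad. 0: fully home, flat towards -y; 1.57 upright; hard stop at 1.80. Home is a hard stop too. Slight friction, 35 g: drawing it up by the loop takes up to about 6 N. With the loop hooked, turning it down takes up to about 8 N near its end, most at about 0.6 rad; below about 0.3 rad it is over centre, snaps home and stays.
- lever_end (a point): on the lever's pressing face (upper face when home), mid-width, 70 mm from the pivot. At angle a the lever runs from the pivot along (y, z) = (-cos a, sin a), 88 mm long, 28 mm wide; the pressing face is 8 mm off that line, on the side (sin a, cos a).
- keeper_place (a point): on the cover at deck height: nominal seat of the hooked bar. The keeper is really set up to 2.5 mm nearer or farther along y, not measured. From the real seat (y): wall -8..-3, 12 mm high, 18 mm wide; nose 8..12 mm up, ending at +1; two horns 10 mm high at +9.4..+19.4, x = 10..15 either side. So the bar's middle goes down only 4.0 to 6.4 mm past the real seat.
- jar: closed jar, 70 mm wide, 76 mm high, loose behind the chest (+x side); origin at the middle of its foot. Leave alone.
- bottle: dark brown bottle with a black cap, 42 mm wide, 85 mm high, loose beyond the cover's end; origin at the middle of its foot. Leave alone.
- timer: white upright timer, 24 x 62 mm, 66 mm high, loose beyond the lever's end of the chest; origin at the middle of its foot. Leave alone.

How it is judged:
On the way, in this order (a step that is already met when the one before it is completed fails the run):
1. the loop's bar has been let down into the slot behind the keeper's nose while the lever is still up (z of loop_bar in the frame of chest below 0.0695 m and value of joint lever above 0.7 rad), for 0.2 s.
2. with the lever home, the fingers push on it with more than 13 N (value of joint lever below 0.06 rad and contact force between the fingers and chest above 13 N), for 0.3 s.
At the end, for the whole second after the job is handed in: The lever is fully home (within 0.06 rad, about 4 mm at its end) and stays there by itself; the loop's bar is behind the keeper, under its nose (bar less than 7.5 mm over the deck), and pulls on the keeper with more than 10 N, so that the cover is drawn onto its gasket (value of joint lever below 0.06 rad and z of loop_bar in the frame of chest below 0.0695 m and contact force between loop and cover above 10 N); the robot touches nothing.
It fails at once if the fingers press on the lever or chest (while not holding the loop) with more than 26 N (contact force between the fingers and chest above 26 N and contact force between the fingers and loop below 0.5 N).
It fails at once if the loop is pulled so hard that the lever is strained past its upper stop (a pull of over about 25 N) (value of joint lever above 1.8015 rad).
It fails at once if while not down in the slot, the loop's bar is pressed on the keeper or the horns with more than 20 N (contact force between loop and cover above 20 N and z of loop_bar in the frame of chest above 0.071 m).
It fails at once if the jar, the bottle or the timer is shifted by more than 25 mm or tipped over (distance of any of jar, bottle, timer from where it was at the start of the episode above 0.025 m or angle between any of jar, bottle, timer's own z axis and vertical above 0.4 rad).
It also fails if it takes over 72 s, if anything falls off the work surface, if the arm or the gripper's body presses on something with over 40 N, if the wrist force passes 120 N, or if a joint passes its speed limit or range.

## Working session

There is one attempt and no reset: what is moved stays moved. The work goes in short steps, Python scripts to look and compute and a tool call to move; the robot and the scene stay as the last step left them, time stands still between calls to the robot, and variables do not carry over. Pictures are saved under pics/ and viewed, about 8 in all and at most 12, crops included, and the job is handed in when it is done.

Besides the shell and the picture viewer there is one more tool, called after "Call:" as name(argument=value, ...) on one line, values as JSON. move_arm: Moves the arm, as the interface text tells. Its arguments: {"type":"object","properties":{"xyz":{"type":"array","items":{"type":"array","items":{"type":"number"}}},"rotation":{"type":"array","items":{"type":"array","items":{"type":"number"}}},"gripper":{"type":"array","items":{"type":"number"}},"newtons":{"type":"number"}},"required":["xyz","rotation","gripper"]}

```bash
ls; mkdir -p pics; cat > h.py <<'E'
import numpy as np, cv2
from cell import bot
def grab(n,save=None):
    d=bot.get_image(n); d['f']=d['frame'].shape[0]/2/np.tan(np.radians(d['fovy'])/2)
    if save: cv2.imwrite(save,d['frame'][:,:,::-1])
    return d
def pts(d):
    z=d['range_z']; v,u=np.indices(z.shape); 
    c=np.stack([(u-d['cx'])/d['f']*z,(v-d['cy'])/d['f']*z,z],-1)
    return (c-d['t'])@d['R']   # R^T (c-t)
E
python3 - <<'E'
from h import *
a=grab('scene'); b=grab('side')
cv2.imwrite('pics/a.png',a['frame'][:,:,::-1]); cv2.imwrite('pics/b.png',b['frame'][:,:,::-1])
np.savez('s0.npz',a=pts(a),b=pts(b),fa=a['frame'],fb=b['frame'])
for d in (a,b): print(d['f'],d['cx'],d['cy'],-d['R'].T@d['t'],d['R'][2],(d['range_z']>0).mean())
print(bot.state(),bot.tip_reach)
E
```

```text
pics
496.2576221651916 281.63868450348525 209.65563135984362 [-0.25380152  0.59091687  0.683447  ] [ 0.68784811 -0.45135549 -0.56845685] 0.958562925170068
388.6398270060993 276.5468291528909 211.04807663705537 [0.21872412 0.81829669 0.57944314] [ 0.31504738 -0.78867841 -0.5279503 ] 0.9463307823129252
{'time': 0.1, 'joints': array([-1.32199994e+00,  3.14180407e-01, -4.79481197e-02,  1.21017362e+00,
        3.69737527e-06,  1.57078654e+00]), 'joint_velocities': array([-0.00226202, -0.00117121,  0.00249154, -0.00062627,  0.0011763 ,
       -0.00256662]), 'joint_efforts': array([ 7.26565740e-04, -5.40767384e+01,  3.40540552e+01,  1.11443113e-02,
        1.75756992e-05,  5.26333878e-06]), 'tool_pos': array([ 0.147649  , -0.58115358,  0.30311921]), 'eef_rot': array([ 7.89381516e-01, -6.13902480e-01, -5.93192826e-04, -4.63677689e-04]), 'force': array([ 0.01714814, -0.10512408, -0.08008219]), 'wrist_torque': array([0.02372239, 0.01858118, 0.0265647 ]), 'opening': 1.0001337475425083} 0.0726
```

View pics/a.png

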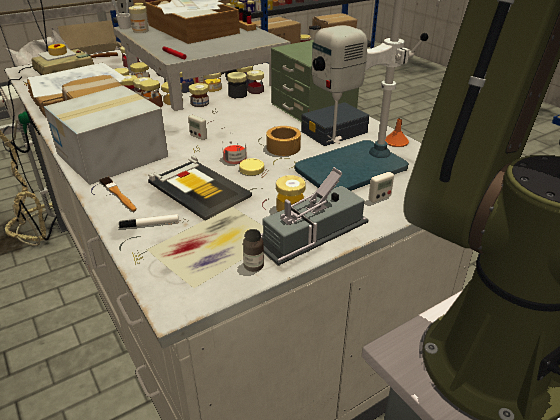

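View pics/b.png

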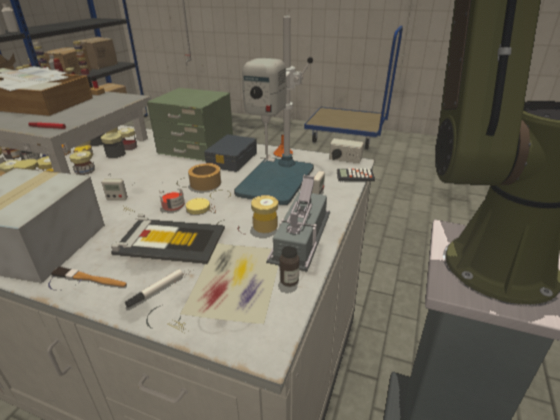

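```bash
python3 - <<'E'
from h import *
s=np.load('s0.npz')
for k,(u0,u1,v0,v1) in {'a':(235,415,155,275),'b':(250,345,165,290)}.items():
    P=s[k][v0:v1,u0:u1].reshape(-1,3)
    m=(P[:,2]>.057)&(P[:,2]<.067); Q=P[m]
    # largest cluster
    r=cv2.minAreaRect((Q[:,:2]*1000).astype(np.float32)); print(k,m.sum(),r)
    h=np.histogram(P[:,2],np.arange(-.02,.16,.004)); print([(round(b,3),n) for n,b in zip(*h) if n>10])
    t=P[:,2]>.070; print(np.round(P[t][::max(1,t.sum()//15)],3).tolist())
c=np.hstack([cv2.resize(s['fa'][155:275,235:415],(600,400),interpolation=3),]);c2=cv2.resize(s['fb'][165:290,250:345],(304,400),interpolation=3)
cv2.imwrite('pics/c.png',cv2.resize(np.hstack([c[:,:480],c2]),(784,400))[:,:,::-1])
E
```

```text
a 2180 ((499.5369873046875, 12.252578735351562), (159.08309936523438, 447.01788330078125), 4.426267147064209)
[(np.float64(-0.02), np.int64(93)), (np.float64(-0.016), np.int64(51)), (np.float64(-0.012), np.int64(114)), (np.float64(-0.008), np.int64(156)), (np.float64(-0.004), np.int64(1920)), (np.float64(0.0), np.int64(5600)), (np.float64(0.004), np.int64(477)), (np.float64(0.008), np.int64(667)), (np.float64(0.012), np.int64(535)), (np.float64(0.016), np.int64(606)), (np.float64(0.02), np.int64(1861)), (np.float64(0.024), np.int64(915)), (np.float64(0.028), np.int64(229)), (np.float64(0.032), np.int64(236)), (np.float64(0.036), np.int64(351)), (np.float64(0.04), np.int64(224)), (np.float64(0.044), np.int64(195)), (np.float64(0.048), np.int64(222)), (np.float64(0.052), np.int64(219)), (np.float64(0.056), np.int64(271)), (np.float64(0.06), np.int64(1379)), (np.float64(0.064), np.int64(635)), (np.float64(0.068), np.int64(150)), (np.float64(0.072), np.int64(330)), (np.float64(0.076), np.int64(222)), (np.float64(0.08), np.int64(162)), (np.float64(0.084), np.int64(204)), (np.float64(0.088
[... 1976 characters left out ...]
4(42)), (np.float64(0.1), np.int64(31)), (np.float64(0.104), np.int64(44)), (np.float64(0.108), np.int64(37)), (np.float64(0.112), np.int64(29)), (np.float64(0.116), np.int64(28)), (np.float64(0.12), np.int64(25)), (np.float64(0.124), np.int64(25)), (np.float64(0.128), np.int64(28)), (np.float64(0.132), np.int64(16)), (np.float64(0.136), np.int64(19))]
[[0.219, 0.818, 0.579], [0.465, -0.012, 0.127], [0.453, -0.01, 0.114], [0.468, 0.017, 0.105], [0.473, 0.024, 0.099], [0.463, 0.024, 0.095], [0.469, 0.021, 0.087], [0.465, 0.024, 0.084], [0.446, 0.034, 0.087], [0.556, 0.064, 0.073], [0.445, 0.061, 0.083], [0.457, 0.115, 0.094], [0.464, 0.116, 0.076], [0.44, 0.214, 0.084], [0.431, 0.228, 0.084]]
```

View pics/c.png

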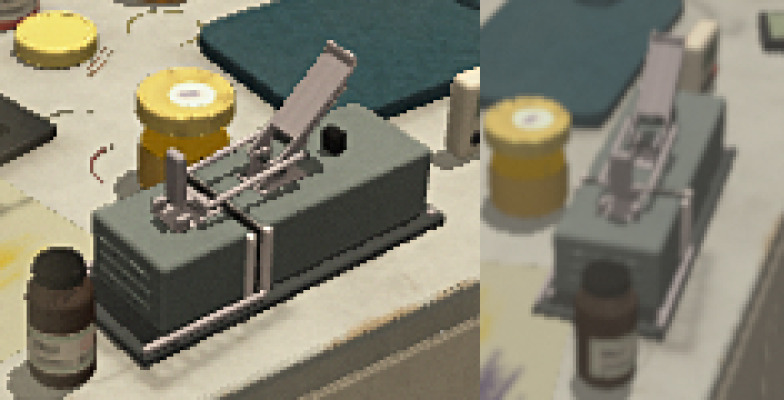

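```bash
python3 - <<'E'
from h import *
s=np.load('s0.npz')
for k in 'ab':
    P=s[k].reshape(-1,3)
    m=(P[:,2]>.058)&(P[:,2]<.066)&(abs(P[:,0]-.46)<.07)&(P[:,1]>-.13)&(P[:,1]<.2)
    Q=P[m]; r=cv2.minAreaRect((Q[:,:2]*1000).astype(np.float32)); print(k,m.sum(),r,Q[:,2].mean())
    for y in np.arange(-.12,.18,.02):
        q=Q[abs(Q[:,1]-y)<.006]
        if len(q)>5: print(round(y,2),np.round(np.percentile(q[:,0],[2,98]),4),end=' ')
    print()
    m=(P[:,2]>.088)&(P[:,2]<.16)&(abs(P[:,0]-.46)<.06)&(abs(P[:,1])<.2); 
    t=P[m&(P[:,1]>.09)]; print('tab',len(t),np.round(t.mean(0),4),t.min(0),t.max(0))
    l=P[m&(P[:,1]<.03)]; print('lever',len(l),np.round(l.mean(0),4)); 
    A=np.c_[l[:,2],np.ones(len(l))]; print(np.linalg.lstsq(A,l[:,:2],rcond=None)[0], l[:,2].max())
E
```

```text
a 1806 ((472.593017578125, 61.29066467285156), (110.8048095703125, 282.8825378417969), 3.8941712379455566) 0.06274404151486299
-0.08 [0.4289 0.4973] -0.06 [0.4274 0.5049] -0.04 [0.4266 0.4978] -0.02 [0.4245 0.4871] 0.0 [0.4244 0.496 ] 0.02 [0.4236 0.4815] 0.04 [0.4226 0.4997] 0.06 [0.4196 0.4941] 0.08 [0.4171 0.4909] 0.1 [0.4174 0.4965] 0.12 [0.4179 0.4936] 0.14 [0.4167 0.4925] 
tab 75 [0.4552 0.1117 0.1028] [0.4484756  0.10580985 0.08825715] [0.46647271 0.11567559 0.11520474]
lever 405 [0.4615 0.0005 0.1145]
[[ 0.12352559 -1.01279713]
 [ 0.44734269  0.1165162 ]] 0.1431103449164707
b 1159 ((463.6788635253906, 39.58586883544922), (84.72867584228516, 230.15945434570312), 4.407116413116455) 0.06089139211088325
-0.08 [0.432  0.4672] -0.06 [0.4314 0.5072] -0.04 [0.4288 0.5049] -0.02 [0.4284 0.5046] 0.0 [0.4271 0.5027] 0.02 [0.4261 0.5024] 0.04 [0.4247 0.4987] 0.06 [0.4239 0.4986] 0.08 [0.4193 0.5013] 0.1 [0.4211 0.4955] 0.12 [0.4199 0.4946] 0.14 [0.4189 0.494 ] 0.16 [0.4679 0.4936] 
tab 65 [0.4572 0.1156 0.1013] [0.45090795 0.10950949 0.08841425] [0.46502178 0.12029821 0.11232025]
lever 302 [0.4648 0.0017 0.115 ]
[[ 0.09880031 -1.11190095]
 [ 0.45346749  0.12961057]] 0.14016779665253817
```

Call:
move_arm(xyz=[[0.28,0.38,0],[0.28,0.38,0],[0.28,0.38,0],[0.28,0.38,0],[0.28,0.38,0],[0.28,0.38,0],[0.28,0.38,0],[0.28,0.38,0]], rotation=[[0,0,0.7],[0,0,0.7],[0,0,0.7],[0,0,0.7],[0,0,0.7],[0,0,0.7],[0,0,0.7],[0,0,0.7]], gripper=[1,1,1,1,1,1,1,1])

```text
time: 0.77
tool_pos: [0.3458, -0.3111, 0.3032]
eef_rot: [0.952, -0.306, -0.001, -0.0]
force: [0.7, -0.2, 0.5]
opening: 1.001
```

Call:
move_arm(xyz=[[0.11,0.35,0],[0.11,0.35,0],[0.11,0.35,0],[0.11,0.35,0],[0.11,0.35,0],[0.11,0.35,0],[0.11,0.35,0],[0.11,0.35,0]], rotation=[[0,0,0.68],[0,0,0.68],[0,0,0.68],[0,0,0.68],[0,0,0.68],[0,0,0.68],[0,0,0.68],[0,0,0.68]], gripper=[1,1,1,1,1,1,1,1])

```text
time: 1.43
tool_pos: [0.4451, 0.0071, 0.3031]
eef_rot: [1.0, 0.029, -0.001, 0.0]
force: [0.7, -1.0, 0.8]
opening: 1.001
```

Call:
move_arm(xyz=[[0.015,0.1,0],[0.015,0.1,0],[0.015,0.1,0],[0.015,0.1,0]], rotation=[[0,0,0.08],[0,0,0.08],[0,0,0.08],[0,0,0.08]], gripper=[1,1,1,1])

```text
time: 1.77
tool_pos: [0.4603, 0.1108, 0.3027]
eef_rot: [0.997, 0.072, -0.001, -0.001]
force: [-0.1, -1.3, 0.4]
opening: 1.002
```

```bash
python3 - <<'E'
from h import *
d=grab('wrist','pics/w1.png'); P=pts(d); np.savez('w1.npz',P=P,f=d['frame'])
print(d['f'],-d['R'].T@d['t'],d['R'][2]); print(bot.state()['tool_pos'],bot.state()['eef_rot'])
E
```

```text
366.2616341213041 [0.4516699  0.17558832 0.37298615] [ 0.0351     -0.25667879 -0.9658592 ]
[0.45988278 0.10883741 0.30263618] [ 9.97475147e-01  7.10040343e-02 -1.31102649e-03  1.99680405e-04]
```

View pics/w1.png

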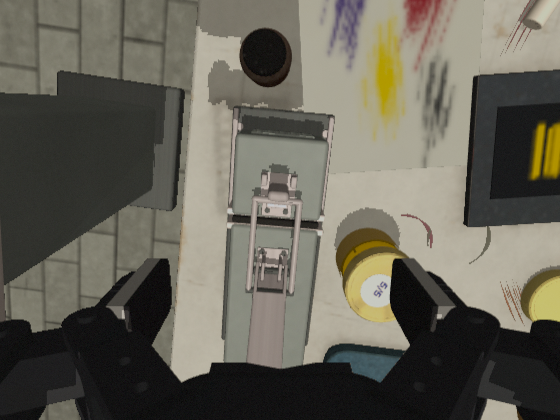

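```bash
python3 - <<'E'
from h import *
w=np.load('w1.npz'); P=w['P']
dk=P[(abs(P[...,2]-.062)<.004)&(abs(P[...,0]-.46)<.06)&(P[...,1]>0)&(P[...,1]<.18)]
L=[];R=[]
for y in np.arange(.01,.155,.01):
    q=dk[abs(dk[:,1]-y)<.004]
    if len(q)>20: L.append((y,q[:,0].min()));R.append((y,q[:,0].max()))
L=np.array(L);R=np.array(R);print(np.round(np.c_[L,R[:,1]],4))
print(np.polyfit(L[:,0],L[:,1],1),np.polyfit(R[:,0],R[:,1],1),dk[:,2].mean(),dk[:,1].max())
c=cv2.resize(w['f'][150:340,200:340],(560,760),interpolation=3)[:,:,::-1]
cv2.imwrite('pics/w1c.png',c[:600])
m=(P[...,2]>.066)&(abs(P[...,0]-.46)<.03)
vs,us=np.nonzero(m)
for v in range(160,345,3):
    s=us[vs==v]; s=s[(s>235)&(s<315)]
    if len(s): 
        q=P[v,s]; i=np.argsort(q[:,2])
        print(v,s.min(),s.max(),'top',np.round(q[i[-1]],3),'mid277',np.round(P[v,277],3),'x',np.round([q[:,0].min(),q[:,0].max()],3))
E
```

```text
[[0.01   0.4246 0.5042]
 [0.02   0.4236 0.5038]
 [0.03   0.4236 0.5032]
 [0.04   0.4225 0.5025]
 [0.05   0.4224 0.5018]
 [0.06   0.4175 0.5011]
 [0.07   0.4173 0.5044]
 [0.08   0.4168 0.5037]
 [0.09   0.4196 0.5034]
 [0.1    0.4197 0.4993]
 [0.11   0.4187 0.4986]
 [0.12   0.4182 0.4982]
 [0.13   0.4177 0.4974]
 [0.14   0.4168 0.497 ]
 [0.15   0.4184 0.4963]]
[-0.04825572  0.42369841] [-0.05564211  0.50544614] 0.06199885699792132 0.15212853753860112
166 239 239 top [0.452 0.176 0.373] mid277 [0.455 0.125 0.063] x [0.452 0.452]
175 262 295 top [0.447 0.118 0.073] mid277 [0.457 0.117 0.063] x [0.444 0.472]
178 261 296 top [0.47  0.119 0.073] mid277 [0.457 0.115 0.063] x [0.443 0.473]
181 261 296 top [0.471 0.116 0.073] mid277 [0.457 0.112 0.064] x [0.444 0.473]
184 259 296 top [0.452 0.176 0.373] mid277 [0.457 0.114 0.085] x [0.444 0.473]
187 269 295 top [0.454 0.114 0.099] mid277 [0.457 0.114 0.097] x [0.451 0.473]
190 268 288 top [0.455 0.115 0.11 ] mid277 [0.457 0.115 0.109] x [0.451 0.466]
193 268 288 top [0.459 0.114 0.113] mid277 [0.458 0.113 0.112] x [0.451 0.466]
196 253 288 top
[... 3242 characters left out ...]
 0.008 0.111] mid277 [0.472 0.009 0.11 ] x [0.451 0.478]
322 250 295 top [0.452 0.176 0.373] mid277 [0.473 0.007 0.112] x [0.451 0.478]
325 250 283 top [0.461 0.005 0.115] mid277 [0.473 0.005 0.112] x [0.451 0.478]
328 250 283 top [0.455 0.001 0.116] mid277 [0.473 0.002 0.113] x [0.452 0.478]
331 249 283 top [0.454 0.    0.118] mid277 [0.473 0.001 0.116] x [0.451 0.478]
334 246 283 top [0.452 0.176 0.373] mid277 [0.474 0.    0.118] x [0.451 0.479]
337 249 283 top [0.452 0.176 0.373] mid277 [ 0.474 -0.003  0.118] x [0.452 0.479]
340 248 282 top [0.452 0.176 0.373] mid277 [ 0.474 -0.004  0.12 ] x [0.451 0.478]
343 248 282 top [ 0.463 -0.006  0.123] mid277 [ 0.474 -0.005  0.122] x [0.452 0.478]
```

View pics/w1c.png

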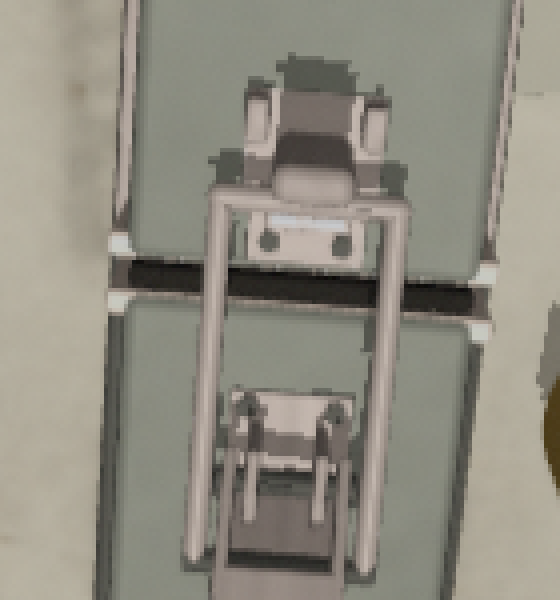

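```bash
python3 - <<'E'
from h import *
P=np.load('w1.npz')['P'].reshape(-1,3)
yaw=-.0; e=np.array([1,.056]);e/=np.linalg.norm(e); n=np.array([-e[1],e[0]])
o=np.array([.4649-.056*.0315,.0315])
X=(P[:,:2]-o)@e*1e3; Y=(P[:,:2]-o)@n*1e3; Z=P[:,2]*1e3
def rep(nm,m):
    print(nm,m.sum(),'X',np.percentile(X[m],[3,50,97]).round(1),'Y',np.percentile(Y[m],[0,3,50,97,100]).round(1),'Z',np.percentile(Z[m],[3,50,97]).round(1))
for s in (1,-1): rep('horn',(abs(X*s-12.5)<4)&(Z>70)&(Z<75.5)&(Y>70)&(Y<95))
rep('keepertop',(abs(X)<10)&(Z>71.5)&(Z<76)&(Y>50)&(Y<70))
rep('tabtop',(abs(X)<9)&(Z>110)&(Z<116)&(Y>70)&(Y<90))
rep('tabface',(abs(X)<9)&(Z>95)&(Z<110)&(Y>60)&(Y<90))
for s in (1,-1):
  rep('barend',(abs(X*s-14)<4)&(Z>78)&(Z<83)&(Y>50)&(Y<72))
  rep('wire',(abs(X*s-18.5)<4)&(Z>75)&(Z<95)&(Y>20)&(Y<60))
rep('lever',(abs(X)<16)&(Z>96)&(Z<150)&(Y<0))
m=(abs(X)<12)&(Z>98)&(Z<150)&(Y<0); print(np.polyfit(Y[m],Z[m],1))
rep('gap',(abs(X)<30)&(Z>54)&(Z<60)&(Y>30)&(Y<50))
L=.08;d=np.array
for zb,yb in ((77,66),(79,66),(79,72),(79,74),(65,73)):
    # solve a for bar at yb
    from scipy.optimize import brentq
    f=lambda a:(yb+18*np.cos(a-.14))**2+(zb-76-18*np.sin(a-.14))**2-6400
    a=brentq(f,0.14,1.8); th=np.arcsin((76+18*np.sin(a-.14)-zb)/80)
    print('bar',yb,zb,'a',round(a,3),'th',round(th,3),'tab',(yb+11*np.cos(th)+26*np.sin(th)).round(1),(zb+26*np.cos(th)-11*np.sin(th)).round(1))
E
```

```text
horn 66 X [10.2 12.4 14.6] Y [78.3 78.6 83.2 87.8 88. ] Z [70.3 71.9 73.4]
horn 70 X [-14.9 -12.5 -10.2] Y [77.8 78.1 83.1 87.6 87.7] Z [70.6 71.9 73.1]
keepertop 76 X [-8.2  0.3  8.6] Y [60.4 60.5 62.1 63.6 63.7] Z [72.8 74.  75.1]
tabtop 198 X [-6.8 -0.2  6.7] Y [75.8 76.2 80.2 83.3 83.7] Z [110.2 112.2 113.6]
tabface 84 X [-7.4  0.4  7.3] Y [75.3 80.9 83.1 83.5 83.6] Z [ 96.2 103.6 109.4]
barend 107 X [10.6 16.2 17.9] Y [50.1 51.8 65.8 70.1 70.8] Z [78.3 79.9 81.5]
wire 285 X [16.  18.2 20.8] Y [20.1 20.9 40.3 58.8 60. ] Z [79.  82.2 85. ]
barend 110 X [-18.  -16.2 -10.4] Y [50.2 50.7 65.7 70.3 70.7] Z [78.3 79.7 81.9]
wire 285 X [-21.  -18.4 -16.1] Y [20.4 21.4 40.2 58.5 59.7] Z [79.1 82.1 84.8]
lever 2491 X [-13.1   0.1  13. ] Y [-51.9 -49.3 -30.5  -9.6  -7.1] Z [ 97.5 115.1 131.1]
[-0.8428598  89.49551156]
gap 506 X [-28.7   0.4  28.8] Y [34.3 38.2 42.8 47.4 48.7] Z [54.8 58.8 59.9]
bar 66 77 a 0.887 th 0.141 tab 80.5 101.2
bar 66 79 a 0.862 th 0.112 tab 79.8 103.6
bar 72 79 a 1.322 th 0.172 tab 87.3 102.7
bar 74 79 a 1.447 th 0.181 tab 89.5 102.6
bar 73 65 a 1.623 th 0.37 tab 92.7 85.3
```

Call:
move_arm(xyz=[[-0.001,0.002,-0.03],[-0.001,0.002,-0.065],[-0.001,0.002,-0.1],[-0.001,0.002,-0.12],[-0.001,0.0025,-0.13],[-0.001,0.0025,-0.134],[-0.001,0.0025,-0.134],[-0.001,0.0025,-0.134]], rotation=[[0,0,-0.086],[0,0,-0.086],[0,0,-0.086],[0,0,-0.086],[0,0,-0.086],[0,0,-0.086],[0,0,-0.086],[0,0,-0.086]], gripper=[0.5,0.5,0.5,0.5,0.5,0.5,0.5,0.5])

```text
time: 2.48
tool_pos: [0.4598, 0.111, 0.1698]
eef_rot: [1.0, 0.028, -0.0, 0.0]
force: [0.3, -0.4, -0.0]
opening: 0.499
```

```bash
python3 - <<'E'
from h import *
s=bot.state(); print(s['tool_pos'],s['eef_rot'],s['force'])
grab('wrist','pics/w2.png')
from scipy.optimize import brentq
for sh in (3,):
 for zb,yb in ((77,66.7),(79,66.7),(80,69),(80,72),(80,73.8),(77,73.8),(74,73.8),(71,73.8),(68,73.8),(65,73.8)):
    y=yb-sh
    f=lambda a:(y+18*np.cos(a-.14))**2+(zb-76-18*np.sin(a-.14))**2-6400
    a=brentq(f,0.14,1.8); th=np.arcsin((76+18*np.sin(a-.14)-zb)/80)
    r=36-8 # gripped point height above bar along tab
    print('bar',yb,zb,'a',round(a,3),'th',round(th,3),'grip',(yb+11*np.cos(th)+r*np.sin(th)).round(1),(zb+r*np.cos(th)-11*np.sin(th)).round(1))
E
```

```text
[0.45977227 0.1110329  0.16982305] [ 9.99617209e-01  2.76623055e-02 -4.81473654e-04  3.02453404e-05] [ 0.28589886 -0.38428713 -0.04753367]
bar 66.7 77 a 0.62 th 0.092 grip 80.2 103.9
bar 66.7 79 a 0.598 th 0.062 grip 79.4 106.3
bar 69 80 a 0.852 th 0.097 grip 82.7 106.8
bar 72 80 a 1.104 th 0.135 grip 86.7 106.3
bar 73.8 80 a 1.232 th 0.15 grip 88.9 106.0
bar 73.8 77 a 1.267 th 0.192 grip 89.9 102.4
bar 73.8 74 a 1.311 th 0.234 grip 91.0 98.7
bar 73.8 71 a 1.363 th 0.278 grip 92.1 94.9
bar 73.8 68 a 1.423 th 0.321 grip 93.1 91.1
bar 73.8 65 a 1.491 th 0.365 grip 94.1 87.2
```

View pics/w2.png

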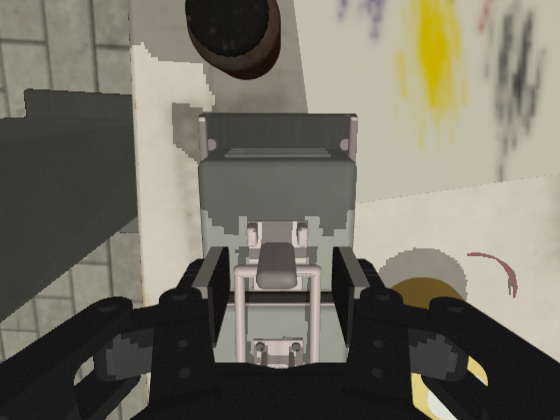

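Call:
move_arm(xyz=[[-0.001,0,-0.001],[-0.001,0,-0.001],[-0.001,0,-0.001],[-0.001,0,-0.001],[-0.001,0,-0.001],[-0.001,0,-0.001],[-0.001,0,-0.001],[-0.001,0,-0.001]], rotation=[[0,0,0],[0,0,0],[0,0,0],[0,0,0],[0,0,0],[0,0,0],[0,0,0],[0,0,0]], gripper=[0.3,0.2,0.1,0.1,0.1,0.1,0.1,0.1], newtons=30)

```text
time: 3.2
tool_pos: [0.4586, 0.1115, 0.1703]
eef_rot: [1.0, 0.028, -0.0, -0.0]
force: [-5.2, 0.1, 8.4]
opening: 0.174
```

Call:
move_arm(xyz=[[-0.0005,0,0.001],[-0.001,0,0.002],[-0.001,0,0.002]], rotation=[[0,0,0],[0,0,0],[0,0,0]], gripper=[0.1,0.1,0.1])

```text
time: 3.45
tool_pos: [0.458, 0.1116, 0.1728]
eef_rot: [1.0, 0.028, 0.0, -0.0]
force: [0.1, -1.4, -1.5]
opening: 0.181
```

Call:
move_arm(xyz=[[0,0.0,0.0015],[-0.0001,0.003,0.002],[-0.0003,0.006,0.002],[-0.0004,0.009,0.002],[-0.0005,0.012,0.002],[-0.0005,0.012,0.002]], rotation=[[0,0,0],[-0.02,-0.001,0],[-0.04,-0.002,0],[-0.06,-0.003,0],[-0.07,-0.004,0],[-0.07,-0.004,0]], gripper=[0.1,0.1,0.1,0.1,0.1,0.1])

```text
time: 3.95
tool_pos: [0.4573, 0.1249, 0.1745]
eef_rot: [0.999, 0.029, 0.001, 0.035]
force: [-0.7, 1.4, -0.7]
opening: 0.173
```

```bash
cat > m.py <<'E'
from h import *
from scipy.spatial.transform import Rotation as R
s=bot.state(); print('t',s['time'],s['tool_pos'].round(4),'tilt',R.from_quat(s['eef_rot']).as_matrix()[:,2].round(3),'F',s['force'].round(1),'T',s['wrist_torque'].round(2),s['opening'])
e=np.array([1,.056]);e/=np.linalg.norm(e); n=np.array([-e[1],e[0]]); o=np.array([.4649-.056*.0315,.0315])
tm=R.from_quat(s['eef_rot']).as_matrix()[:,2]
g=s['tool_pos']+.064*tm; print('grip pt Y,X,Z mm',((g[:2]-o)@n*1e3).round(1),((g[:2]-o)@e*1e3).round(1),(g[2]*1e3).round(1))
import sys
for cam in sys.argv[1:]:
    d=grab(cam); P=pts(d).reshape(-1,3)
    X=(P[:,:2]-o)@e*1e3; Y=(P[:,:2]-o)@n*1e3; Z=P[:,2]*1e3
    def rep(nm,m):
        if m.sum()>4: print(cam,nm,m.sum(),'X',np.percentile(X[m],[3,50,97]).round(1),'Y',np.percentile(Y[m],[0,3,50,97,100]).round(1),'Z',np.percentile(Z[m],[3,50,97]).round(1))
    rep('horn+',(abs(X-12.5)<4)&(Z>70)&(Z<74)&(Y>73)&(Y<95)); rep('horn-',(abs(X+12.5)<4)&(Z>70)&(Z<74)&(Y>73)&(Y<95))
    rep('barend',(abs(abs(X)-14)<4)&(Z>74)&(Z<86)&(Y>60)&(Y<82))
    for sg in (1,-1):
        m=(abs(sg*X-18.5)<2)&(Z>69)&(Z<95)&(Y>30)&(Y<78); 
        if m.sum()>20: print('wire slope',np.polyfit(Y[m],Z[m],1).round(3),'Ymax',Y[m].max().round(1))
    m=(abs(X)<12)&(Z>110)&(Z<170)&(Y<20)&(Y>-70)
    if m.sum()>30: print('lever dY/dZ',np.polyfit(Z[m],Y[m],1), 'a',np.arctan2(1,-np.polyfit(Z[m],Y[m],1)[0]))
    cv2.imwrite('pics/%s_%d.png'%(cam,s['time']*100),d['frame'][:,:,::-1])
E
python3 m.py wrist scene
```

```text
t 3.95 [0.4573 0.1249 0.1745] tilt [ 0.004 -0.069 -0.998] F [-0.7  1.4 -0.7] T [ 0.53  0.15 -0.02] 0.17277328464000735
grip pt Y,X,Z mm 89.1 -0.6 110.7
wrist horn+ 75 X [ 9.9 12.2 14.4] Y [83.7 83.9 86.1 87.8 87.9] Z [70.2 71.7 73.2]
wrist horn- 79 X [-14.9 -12.8 -10.4] Y [84.  84.1 86.2 87.8 88. ] Z [70.2 71.8 72.8]
scene horn+ 6 X [10.2 11.8 14.2] Y [82.5 82.6 84.7 86.7 86.7] Z [70.8 71.9 72.9]
scene horn- 9 X [-15.6 -13.1 -11. ] Y [77.6 78.3 84.2 87.6 87.9] Z [71.6 72.5 73.8]
scene barend 9 X [-17.6 -15.  -10.3] Y [68.6 69.7 76.  78.3 78.3] Z [81.8 84.  85.3]
wire slope [-0.114 93.04 ] Ymax 78.0
lever dY/dZ [-0.21166427 24.8042987 ] a 1.3622106869620425
```

Call:
move_arm(xyz=[[0,0.0,-0.0012],[-0.0001,0.001,-0.0025],[-0.0001,0.0023,-0.0037],[-0.0001,0.0023,-0.0037]], rotation=[[-0.014,-0.001,0],[-0.028,-0.0016,0],[-0.042,-0.0024,0],[-0.042,-0.0024,0]], gripper=[0.1,0.1,0.1,0.1])

```text
time: 4.38
tool_pos: [0.4571, 0.1269, 0.1705]
eef_rot: [0.998, 0.029, 0.002, 0.056]
force: [0.7, 0.0, -1.7]
opening: 0.173
```

```bash
python3 m.py scene side
```

```text
t 4.3833 [0.4571 0.1269 0.1705] tilt [ 0.006 -0.111 -0.994] F [ 0.7  0.  -1.7] T [ 0.34  0.09 -0.07] 0.17260162435911092
grip pt Y,X,Z mm 88.5 -0.7 106.9
scene horn+ 6 X [ 9.2 11.3 13. ] Y [84.1 84.2 86.6 88.2 88.3] Z [70.8 72.1 73.6]
scene horn- 12 X [-16.3 -14.5 -10.3] Y [78.8 78.9 83.2 88.  88.6] Z [70.6 72.3 73.9]
scene barend 12 X [-18.  -16.3 -12.3] Y [60.3 61.9 74.9 77.6 77.6] Z [79.6 82.2 83.9]
wire slope [-0.192 94.602] Ymax 75.8
lever dY/dZ [-0.2978826  32.15718167] a 1.2812832319266136
side horn- 6 X [-14.2 -12.7 -10. ] Y [84.1 84.2 87.  90.3 90.6] Z [70.1 70.8 71.7]
side barend 23 X [-17.9 -12.   17.2] Y [61.1 63.8 78.1 79.9 80.2] Z [76.3 79.8 82.4]
wire slope [-0.152 91.107] Ymax 75.9
lever dY/dZ [-0.30716802 36.04007866] a 1.272776411855246
```

Call:
move_arm(xyz=[[0,0.0012,-0.0012],[-0.0001,0.0025,-0.0025],[-0.0002,0.0036,-0.0037],[-0.0002,0.0036,-0.0037]], rotation=[[-0.014,-0.001,0],[-0.028,-0.0016,0],[-0.042,-0.0024,0],[-0.042,-0.0024,0]], gripper=[0.1,0.1,0.1,0.1])

```text
time: 4.82
tool_pos: [0.4569, 0.1307, 0.1667]
eef_rot: [0.997, 0.029, 0.002, 0.077]
force: [0.7, -0.7, -2.5]
opening: 0.175
```

Call:
move_arm(xyz=[[0,0.0008,-0.0008],[-0.0001,0.0016,-0.0016],[-0.0001,0.0024,-0.0024],[-0.0001,0.0024,-0.0024]], rotation=[[-0.01,-0.0005,0],[-0.02,-0.001,0],[-0.028,-0.0016,0],[-0.028,-0.0016,0]], gripper=[0.1,0.1,0.1,0.1])

```text
time: 5.15
tool_pos: [0.4568, 0.1334, 0.1641]
eef_rot: [0.995, 0.029, 0.002, 0.091]
force: [0.3, -1.0, -2.5]
opening: 0.175
```

```bash
python3 m.py
```

```text
t 5.15 [0.4568 0.1334 0.1641] tilt [ 0.01  -0.181 -0.983] F [ 0.3 -1.  -2.5] T [ 0.41  0.14 -0.05] 0.17506896313409526
grip pt Y,X,Z mm 90.5 -0.7 101.2
```

Call:
move_arm(xyz=[[0,0.0008,-0.0008],[-0.0001,0.0016,-0.0016],[-0.0001,0.0024,-0.0024],[-0.0001,0.0024,-0.0024]], rotation=[[-0.01,-0.0005,0],[-0.02,-0.001,0],[-0.028,-0.0016,0],[-0.028,-0.0016,0]], gripper=[0.1,0.1,0.1,0.1])

```text
time: 5.48
tool_pos: [0.4566, 0.1361, 0.1615]
eef_rot: [0.994, 0.03, 0.003, 0.106]
force: [-0.4, -0.1, -1.8]
opening: 0.176
```

Call:
move_arm(xyz=[[0,0.0008,-0.0008],[-0.0001,0.0016,-0.0016],[-0.0001,0.0024,-0.0024],[-0.0001,0.0024,-0.0024]], rotation=[[-0.01,-0.0005,0],[-0.02,-0.001,0],[-0.028,-0.0016,0],[-0.028,-0.0016,0]], gripper=[0.1,0.1,0.1,0.1])

```text
time: 5.82
tool_pos: [0.4565, 0.1387, 0.1589]
eef_rot: [0.992, 0.03, 0.003, 0.12]
force: [-0.8, -0.4, -2.2]
opening: 0.176
```

```bash
python3 m.py scene side wrist
```

```text
t 5.8167 [0.4565 0.1387 0.1589] tilt [ 0.013 -0.237 -0.971] F [-0.8 -0.4 -2.2] T [ 0.5   0.14 -0.02] 0.17551460622052165
grip pt Y,X,Z mm 92.2 -0.6 96.7
scene horn- 17 X [-15.9 -12.4  -8.8] Y [74.1 74.2 81.6 87.8 88. ] Z [70.6 72.9 73.8]
wire slope [-0.293 94.205] Ymax 77.3
lever dY/dZ [-0.11755981 17.42473142] a 1.4537736441816742
side horn- 10 X [-14.9 -12.8  -9.7] Y [76.2 76.5 83.  90.2 90.7] Z [70.4 71.7 72.8]
wire slope [-0.269 91.806] Ymax 75.4
```

Call:
move_arm(xyz=[[0,0.0012,-0.0012],[-0.0001,0.0024,-0.0024],[-0.0002,0.0036,-0.0037],[-0.0002,0.0036,-0.0037]], rotation=[[-0.014,-0.001,0],[-0.028,-0.0016,0],[-0.042,-0.0024,0],[-0.042,-0.0024,0]], gripper=[0.1,0.1,0.1,0.1])

```text
time: 6.3
tool_pos: [0.4563, 0.1427, 0.1549]
eef_rot: [0.99, 0.03, 0.003, 0.141]
force: [0.5, -0.4, -3.2]
opening: 0.176
```

```bash
python3 m.py
```

```text
t 6.3 [0.4563 0.1427 0.1549] tilt [ 0.015 -0.278 -0.96 ] F [ 0.5 -0.4 -3.2] T [ 0.42  0.1  -0.14] 0.17644617934730214
grip pt Y,X,Z mm 93.5 -0.7 93.5
```

Call:
move_arm(xyz=[[0,0.0012,-0.0012],[-0.0001,0.0024,-0.0024],[-0.0002,0.0036,-0.0037],[-0.0002,0.0036,-0.0037]], rotation=[[-0.014,-0.001,0],[-0.028,-0.0016,0],[-0.042,-0.0024,0],[-0.042,-0.0024,0]], gripper=[0.1,0.1,0.1,0.1])

```text
time: 6.63
tool_pos: [0.4561, 0.1465, 0.1511]
eef_rot: [0.986, 0.03, 0.004, 0.162]
force: [-1.4, -2.2, -0.5]
opening: 0.174
```

```bash
python3 m.py scene side; cp pics/scene_*.png /tmp/; ls pics
```

```text
t 6.6333 [0.4561 0.1465 0.1511] tilt [ 0.018 -0.32  -0.947] F [-1.4 -2.2 -0.5] T [ 0.19  0.15 -0.08] 0.17366212995426897
grip pt Y,X,Z mm 94.7 -0.6 90.4
scene horn- 11 X [-15.7 -12.3  -9.2] Y [77.1 77.2 81.8 89.7 90.5] Z [70.3 72.6 73.5]
wire slope [-0.389 95.612] Ymax 59.8
wire slope [-0.37  95.677] Ymax 74.2
lever dY/dZ [0.01425361 7.61272139] a 1.5850489706813549
a.png
b.png
c.png
scene_395.png
scene_438.png
scene_581.png
scene_663.png
side_438.png
side_581.png
side_663.png
w1.png
w1c.png
w2.png
wrist_395.png
wrist_581.png
```

Call:
move_arm(xyz=[[0,0,0],[0,0,0],[0,0,0],[0,0,0],[0,0.006,0.018],[0,0.015,0.045],[0,0.027,0.08],[0,0.027,0.08]], rotation=[[0,0,0],[0,0,0],[0,0,0],[0,0,0],[0,0,0],[0,0,0],[0,0,0],[0,0,0]], gripper=[0.3,0.4,0.5,0.5,0.5,0.5,0.5,0.5])

```text
time: 7.4
tool_pos: [0.4589, 0.1759, 0.2368]
eef_rot: [0.987, 0.03, 0.008, 0.16]
force: [0.7, 0.6, 1.1]
opening: 0.5
```

```bash
python3 m.py scene side wrist; python3 - <<'E'
import cv2,glob,os
f=sorted(glob.glob('pics/*_7*.png'));print(f)
im={os.path.basename(x).split('_')[0]:cv2.imread(x) for x in f}
import numpy as np
a=cv2.resize(im['scene'][150:275,240:375],(432,400),interpolation=3);b=cv2.resize(im['wrist'],(360,400)) 
w=im['wrist'];cv2.imwrite('pics/j.png',np.hstack([a,cv2.resize(w[100:400,170:440],(360,400))]))
E
```

```text
t 7.4 [0.4589 0.1759 0.2368] tilt [ 0.026 -0.315 -0.949] F [0.7 0.6 1.1] T [ 0.38 -0.04  0.07] 0.5000845575491857
grip pt Y,X,Z mm 124.2 4.3 176.1
scene horn- 8 X [-15.6 -13.4  -9.3] Y [78.5 78.8 83.3 89.6 90.3] Z [71.6 72.4 73.5]
scene barend 5 X [-13.7 -11.1  16.1] Y [63.3 63.3 64.7 79.  80.9] Z [74.4 76.  76.5]
wire slope [-0.367 94.826] Ymax 68.3
wire slope [-0.369 95.121] Ymax 71.3
lever dY/dZ [0.01549843 7.34564035] a 1.5862935167634522
side horn- 6 X [-14.3 -12.8 -10.1] Y [84.1 84.3 87.5 90.5 90.8] Z [70.3 71.2 72. ]
wire slope [-0.347 93.273] Ymax 69.3
wire slope [-0.326 92.771] Ymax 72.5
lever dY/dZ [0.04387798 6.7333943 ] a 1.6146461840057076
wrist horn+ 89 X [10.3 12.4 14.6] Y [78.9 79.3 84.2 88.1 88.8] Z [70.2 71.8 72.9]
wrist horn- 93 X [-15.  -12.4 -10.2] Y [78.7 79.2 83.7 87.9 88. ] Z [70.3 71.6 72.8]
wire slope [-0.385 96.327] Ymax 72.3
wire slope [-0.382 96.094] Ymax 76.2
lever dY/dZ [-0.02099994 12.79957303] a 1.5497994698234234
['pics/scene_740.png', 'pics/side_740.png', 'pics/wrist_740.png']
```

View pics/j.png

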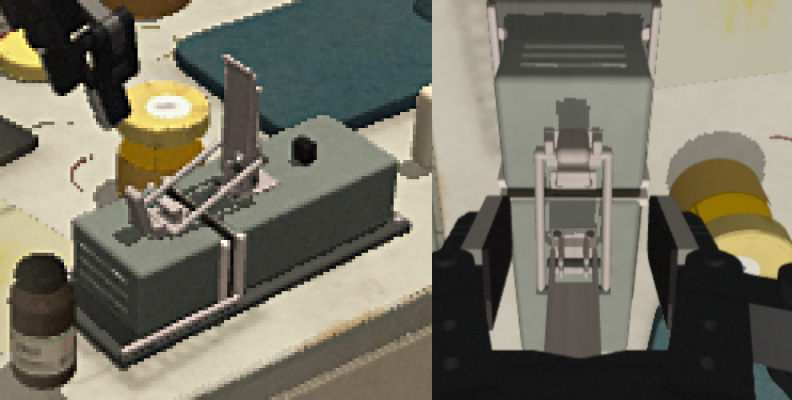

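Call:
move_arm(xyz=[[0,-0.01,0],[0,-0.03,0],[0.001,-0.06,0],[0.002,-0.09,0],[0.002,-0.105,-0.015],[0.002,-0.1075,-0.024],[0.002,-0.1075,-0.024],[0.002,-0.1075,-0.024]], rotation=[[0.12,0.007,0],[0.24,0.013,0],[0.32,0.018,0],[0.32,0.018,0],[0.32,0.018,0],[0.32,0.018,0],[0.32,0.018,0],[0.32,0.018,0]], gripper=[0,0,0,0,0,0,0,0])

```text
time: 8.22
tool_pos: [0.4573, 0.0661, 0.2061]
eef_rot: [1.0, 0.03, -0.001, 0.002]
force: [-0.0, -0.6, 0.5]
opening: 0.002
```

```bash
python3 m.py scene side
```

```text
t 8.2167 [0.4573 0.0661 0.2061] tilt [-0.002 -0.004 -1.   ] F [-0.  -0.6  0.5] T [ 0.06 -0.02  0.01] 0.001798246462274597
grip pt Y,X,Z mm 34.7 -4.1 142.1
scene horn- 11 X [-16.2 -13.8  -9.8] Y [79.6 79.6 85.  89.7 90.5] Z [70.7 72.6 73.4]
wire slope [-0.383 96.065] Ymax 67.5
wire slope [-0.388 96.119] Ymax 70.7
lever dY/dZ [-0.02653361 12.71506632] a 1.5442689396341498
wire slope [-0.364 94.821] Ymax 73.3
wire slope [-0.367 95.162] Ymax 73.0
lever dY/dZ [-0.03380368 16.32190741] a 1.5370055160173353
```

Call:
move_arm(xyz=[[0.002,0,0.003],[0.004,0,0.006],[0.004,-0.003,0.006],[0.004,-0.006,0.006],[0.004,-0.009,0.006],[0.004,-0.012,0.006],[0.004,-0.015,0.006],[0.004,-0.015,0.006]], rotation=[[0,0,0],[0,0,0],[0,0,0],[0,0,0],[0,0,0],[0,0,0],[0,0,0],[0,0,0]], gripper=[0,0,0,0,0,0,0,0])

```text
time: 8.98
tool_pos: [0.4622, 0.0513, 0.2131]
eef_rot: [1.0, 0.031, 0.0, 0.002]
force: [0.2, -0.5, 0.0]
opening: -0.003
```

```bash
python3 m.py scene side
```

```text
t 8.9833 [0.4622 0.0513 0.2131] tilt [ 0.    -0.004 -1.   ] F [ 0.2 -0.5  0. ] T [-0.02 -0.   -0.01] -0.002629994778857682
grip pt Y,X,Z mm 19.6 0.1 149.1
scene horn- 16 X [-15.7 -12.8 -10.1] Y [73.9 74.1 82.8 88.5 88.6] Z [70.1 71.9 73.7]
wire slope [-0.363 94.758] Ymax 68.0
wire slope [-0.349 94.243] Ymax 75.0
lever dY/dZ [0.02884215 2.9375145 ] a 1.5996304855405843
side horn+ 5 X [11.1 12.4 14.3] Y [85.4 85.4 86.5 92.1 92.3] Z [70.2 70.7 72.6]
wire slope [-0.374 94.863] Ymax 69.0
wire slope [-0.332 93.29 ] Ymax 72.1
lever dY/dZ [-4.84017364e-03  9.98204461e+00] a 1.565956190947131
```

Call:
move_arm(xyz=[[0,-0.003,0],[0,-0.006,0],[0,-0.009,0],[0.001,-0.012,0],[0.001,-0.015,0],[0.001,-0.018,0],[0.001,-0.021,0],[0.001,-0.021,0]], rotation=[[0,0,0],[0,0,0],[0,0,0],[0,0,0],[0,0,0],[0,0,0],[0,0,0],[0,0,0]], gripper=[0,0,0,0,0,0,0,0])

```text
time: 9.75
tool_pos: [0.4632, 0.0301, 0.2131]
eef_rot: [1.0, 0.03, 0.0, 0.002]
force: [0.8, 0.7, 0.1]
opening: 0.003
```

```bash
python3 m.py scene side
```

```text
t 9.75 [0.4632 0.0301 0.2131] tilt [ 0.    -0.004 -1.   ] F [0.8 0.7 0.1] T [ 0.01  0.03 -0.05] 0.0026056275288174214
grip pt Y,X,Z mm -1.6 -0.0 149.1
scene horn- 9 X [-15.1 -13.1 -11.3] Y [77.6 78.1 83.3 86.6 86.7] Z [70.  73.1 73.4]
lever dY/dZ [  0.17420913 -27.35127282] a 1.7432745237965155
side horn+ 5 X [11.3 12.7 14.3] Y [81.  81.4 86.8 90.7 91. ] Z [70.2 70.7 72.2]
wire slope [-0.332 90.609] Ymax 66.4
lever dY/dZ [  0.29160382 -38.10753775] a 1.8545325138439537
```

Call:
move_arm(xyz=[[0,-0.003,-0.0005],[0,-0.006,-0.001],[0.0005,-0.009,-0.002],[0.0007,-0.012,-0.003],[0.0009,-0.015,-0.004],[0.001,-0.018,-0.005],[0.0011,-0.0205,-0.0065],[0.0011,-0.0205,-0.0065]], rotation=[[0,0,0],[0,0,0],[0,0,0],[0,0,0],[0,0,0],[0,0,0],[0,0,0],[0,0,0]], gripper=[0,0,0,0,0,0,0,0])

```text
time: 10.52
tool_pos: [0.4641, 0.0095, 0.2063]
eef_rot: [1.0, 0.03, -0.0, 0.002]
force: [-0.1, -0.1, 0.8]
opening: -0.004
```

```bash
python3 m.py wrist scene; python3 - <<'E'
import cv2,glob,numpy as np
w=cv2.imread(glob.glob('pics/wrist_105*.png')[0]);a=cv2.imread(glob.glob('pics/scene_105*.png')[0])
cv2.imwrite('pics/j2.png',np.hstack([cv2.resize(a[150:275,240:375],(432,400),interpolation=3),cv2.resize(w[60:360,170:440],(360,400))]))
E
```

```text
t 10.5167 [0.4641 0.0095 0.2063] tilt [-0.    -0.004 -1.   ] F [-0.1 -0.1  0.8] T [-0.02 -0.01 -0.05] -0.004170255801326502
grip pt Y,X,Z mm -22.3 -0.3 142.3
wrist horn+ 198 X [10.  12.4 14.6] Y [76.3 76.5 80.9 85.5 85.8] Z [70.6 71.8 73.3]
wrist horn- 202 X [-14.6 -12.4 -10. ] Y [76.2 76.5 80.9 85.5 85.8] Z [70.4 72.  73.2]
wire slope [-0.304 87.987] Ymax 66.5
wire slope [-0.292 87.458] Ymax 66.9
lever dY/dZ [  0.09442537 -27.64955341] a 1.6649425524275037
scene horn+ 5 X [10.9 11.8 15. ] Y [80.2 80.5 82.8 85.8 86.1] Z [71.4 72.3 73.2]
scene horn- 11 X [-16.3 -13.5  -9.8] Y [77.3 77.7 81.3 85.7 85.9] Z [70.1 72.4 73.8]
scene barend 5 X [-15.9 -10.9   9.9] Y [62.6 62.9 77.7 80.5 80.7] Z [74.2 75.3 79.4]
wire slope [-0.16  81.409] Ymax 77.7
lever dY/dZ [  0.07280406 -30.45787934] a 1.6434721593095547
```

View pics/j2.png

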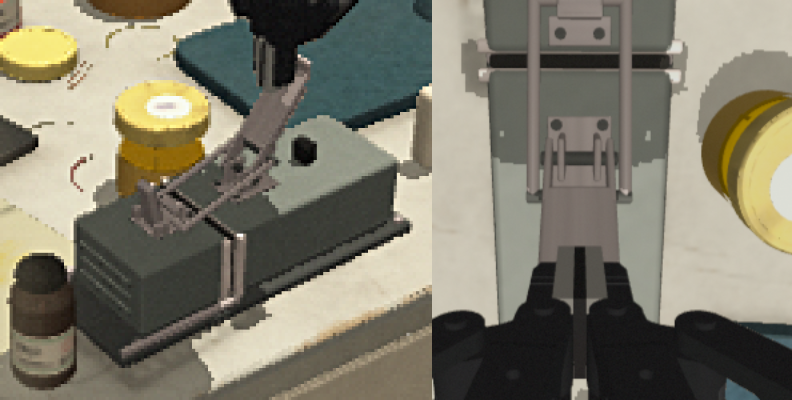

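Call:
move_arm(xyz=[[0.0001,-0.0022,-0.0013],[0.0002,-0.0044,-0.0026],[0.0004,-0.0066,-0.0041],[0.0005,-0.0088,-0.0057],[0.0006,-0.011,-0.0073],[0.0007,-0.013,-0.009],[0.0008,-0.015,-0.0107],[0.0008,-0.015,-0.0107]], rotation=[[0,0,0],[0,0,0],[0,0,0],[0,0,0],[0,0,0],[0,0,0],[0,0,0],[0,0,0]], gripper=[0,0,0,0,0,0,0,0])

```text
time: 11.28
tool_pos: [0.4649, -0.0056, 0.1955]
eef_rot: [1.0, 0.03, -0.0, 0.002]
force: [0.6, 0.9, 0.1]
opening: 0.002
```

Call:
move_arm(xyz=[[0.0001,-0.001,-0.0012],[0.0001,-0.002,-0.0024],[0.0002,-0.003,-0.0036],[0.0002,-0.004,-0.0049],[0.0003,-0.005,-0.0062],[0.0003,-0.0058,-0.0075],[0.0003,-0.0066,-0.0088],[0.0003,-0.0066,-0.0088]], rotation=[[0,0,0],[0,0,0],[0,0,0],[0,0,0],[0,0,0],[0,0,0],[0,0,0],[0,0,0]], gripper=[0,0,0,0,0,0,0,0])

```text
time: 11.95
tool_pos: [0.4651, -0.0123, 0.1864]
eef_rot: [1.0, 0.03, -0.0, 0.002]
force: [0.3, -0.2, 0.7]
opening: 0.002
```

```bash
python3 m.py wrist
```

```text
t 11.95 [ 0.4651 -0.0123  0.1864] tilt [-0.    -0.004 -1.   ] F [ 0.3 -0.2  0.7] T [ 0.   -0.02 -0.01] 0.0018884635618479063
grip pt Y,X,Z mm -44.1 -0.5 122.4
wire slope [-0.19  80.653] Ymax 65.4
wire slope [-0.193 80.849] Ymax 66.1
lever dY/dZ [ -0.03466897 -31.06564433] a 1.5361412411015174
```

Call:
move_arm(xyz=[[0.0001,-0.001,-0.0015],[0.0001,-0.002,-0.003],[0.0002,-0.0028,-0.0045],[0.0002,-0.0036,-0.006],[0.0002,-0.0042,-0.0075],[0.0002,-0.0042,-0.0075]], rotation=[[0,0,0],[0,0,0],[0,0,0],[0,0,0],[0,0,0],[0,0,0]], gripper=[0,0,0,0,0,0])

```text
time: 12.5
tool_pos: [0.465, -0.0166, 0.1786]
eef_rot: [1.0, 0.03, -0.001, 0.002]
force: [-0.8, -0.1, 0.8]
opening: -0.002
```

```bash
python3 m.py wrist scene; python3 - <<'E'
import cv2,glob,numpy as np
w=cv2.imread(sorted(glob.glob('pics/wrist_12*.png'))[-1]);a=cv2.imread(sorted(glob.glob('pics/scene_12*.png'))[-1])
cv2.imwrite('pics/j3.png',np.hstack([cv2.resize(a[150:275,240:375],(432,400),interpolation=3),cv2.resize(w[0:300,170:440],(360,400))]))
E
```

```text
t 12.5 [ 0.465  -0.0166  0.1786] tilt [-0.001 -0.004 -1.   ] F [-0.8 -0.1  0.8] T [-0.05 -0.01 -0.03] -0.002156659401806139
grip pt Y,X,Z mm -48.4 -0.9 114.6
wire slope [-0.166 79.008] Ymax 61.2
wire slope [-0.162 78.796] Ymax 61.2
lever dY/dZ [-8.85538256e-03 -3.90206201e+01] a 1.5619411756974924
scene horn+ 6 X [ 9.8 11.6 14.4] Y [75.5 76.  80.  83.5 83.8] Z [70.9 72.3 73. ]
scene horn- 8 X [-15.7 -13.9  -9.1] Y [75.1 75.3 77.  82.  82.1] Z [70.5 72.2 73.8]
lever dY/dZ [  0.07612003 -51.94775783] a 1.646769849590582
```

View pics/j3.png

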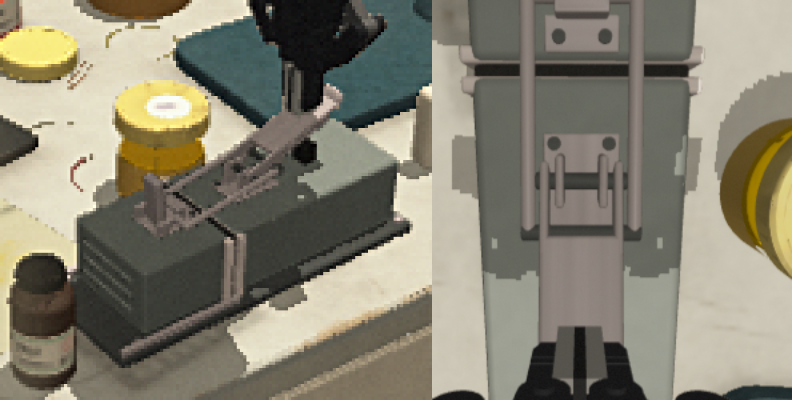

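Call:
move_arm(xyz=[[0.0001,-0.0006,-0.0015],[0.0001,-0.0012,-0.003],[0.0002,-0.0016,-0.0045],[0.0002,-0.002,-0.006],[0.0002,-0.0024,-0.0075],[0.0002,-0.0028,-0.009],[0.0002,-0.0028,-0.0105],[0.0002,-0.0028,-0.012]], rotation=[[0,0,0],[0,0,0],[0,0,0],[0,0,0],[0,0,0],[0,0,0],[0,0,0],[0,0,0]], gripper=[0,0,0,0,0,0,0,0])

```text
time: 13.27
tool_pos: [0.4653, -0.0193, 0.1667]
eef_rot: [1.0, 0.03, -0.001, 0.002]
force: [0.9, 0.9, -0.2]
opening: -0.0
```

```bash
python3 m.py wrist scene
```

```text
t 13.2667 [ 0.4653 -0.0193  0.1667] tilt [-0.001 -0.004 -1.   ] F [ 0.9  0.9 -0.2] T [ 0.06 -0.03  0.04] -4.3526826127440934e-05
grip pt Y,X,Z mm -51.1 -0.7 102.7
wire slope [-0.083 74.007] Ymax 55.7
wire slope [-0.081 73.928] Ymax 55.6
lever dY/dZ [  0.17038722 -65.61565992] a 1.7395628047420388
scene horn+ 7 X [ 8.9 10.4 14.3] Y [74.2 74.9 81.2 83.9 84.2] Z [72.1 72.5 73.5]
scene horn- 10 X [-15.6 -13.5  -9.7] Y [75.  75.  78.8 83.1 83.7] Z [70.3 71.7 73.1]
lever dY/dZ [  0.1101857  -56.76474023] a 1.6805393280930223
```

Call:
move_arm(xyz=[[0.0003,-0.004,0],[0.0006,-0.008,0],[0.0012,-0.012,-0.002],[0.0012,-0.012,-0.004],[0.0012,-0.012,-0.006],[0.0012,-0.012,-0.0075],[0.0012,-0.012,-0.0085],[0.0012,-0.012,-0.0085]], rotation=[[0,0,0],[0,0,0],[0,0,0],[0,0,0],[0,0,0],[0,0,0],[0,0,0],[0,0,0]], gripper=[0,0,0,0,0,0,0,0])

```text
time: 14.03
tool_pos: [0.4661, -0.0312, 0.1577]
eef_rot: [1.0, 0.03, -0.001, 0.002]
force: [-0.3, 1.1, -0.1]
opening: -0.003
```

Call:
move_arm(xyz=[[0,0,-0.0005],[0,0,-0.001],[0,0,-0.0015],[0,0,-0.0015]], rotation=[[0,0,0],[0,0,0],[0,0,0],[0,0,0]], gripper=[0,0,0,0])

```text
time: 14.37
tool_pos: [0.4662, -0.0311, 0.1566]
eef_rot: [1.0, 0.03, -0.001, 0.002]
force: [-1.2, 0.7, 4.1]
opening: -0.003
```

Call:
move_arm(xyz=[[0,0,-0.0005],[0,0,-0.001],[0,0,-0.001],[0,0,-0.001]], rotation=[[0,0,0],[0,0,0],[0,0,0],[0,0,0]], gripper=[0,0,0,0])

```text
time: 14.7
tool_pos: [0.4662, -0.0311, 0.1565]
eef_rot: [1.0, 0.03, -0.001, 0.002]
force: [-3.8, 0.6, 10.8]
opening: -0.003
```

Call:
move_arm(xyz=[[-0.0002,0,-0.001],[-0.0003,0,-0.0013],[-0.0003,0,-0.0015],[-0.0003,0,-0.0015],[-0.0003,0,-0.0015],[-0.0003,0,-0.0015],[-0.0003,0,-0.0015],[-0.0003,0,-0.0015]], rotation=[[0,0,0],[0,0,0],[0,0,0],[0,0,0],[0,0,0],[0,0,0],[0,0,0],[0,0,0]], gripper=[0,0,0,0,0,0,0,0])

```text
time: 15.37
tool_pos: [0.4662, -0.0311, 0.1565]
eef_rot: [1.0, 0.03, -0.0, 0.002]
force: [-4.8, 0.5, 15.6]
opening: -0.0
```

Call:
move_arm(xyz=[[-0.0003,0,-0.0016],[-0.0003,0,-0.0017],[-0.0003,0,-0.0017],[-0.0003,0,-0.0017],[-0.0003,0,-0.0017],[-0.0003,0,-0.0017],[-0.0003,0,-0.0017],[-0.0003,0,-0.0017]], rotation=[[0,0,0],[0,0,0],[0,0,0],[0,0,0],[0,0,0],[0,0,0],[0,0,0],[0,0,0]], gripper=[0,0,0,0,0,0,0,0])

```text
time: 16.03
tool_pos: [0.4662, -0.0311, 0.1564]
eef_rot: [1.0, 0.03, 0.001, 0.002]
force: [-5.8, 0.9, 17.9]
opening: 0.002
```

Call:
move_arm(xyz=[[0,0,0.002],[0,0,0.01],[0,0,0.03],[0,0,0.06],[0,0,0.09],[0,0,0.12],[0,0,0.12],[0,0,0.12]], rotation=[[0,0,0],[0,0,0],[0,0,0],[0,0,0],[0,0,0],[0,0,0],[0,0,0],[0,0,0]], gripper=[0,0,0,0,0,0,0,0])

```text
time: 16.7
tool_pos: [0.4675, -0.0311, 0.2784]
eef_rot: [1.0, 0.03, 0.003, 0.002]
force: [0.1, -0.1, -1.1]
opening: -0.002
```

```bash
python3 m.py wrist scene side; python3 - <<'E'
import cv2,glob,numpy as np
w=cv2.imread(sorted(glob.glob('pics/wrist_1[67]*.png'))[-1]);a=cv2.imread(sorted(glob.glob('pics/scene_1[67]*.png'))[-1])
cv2.imwrite('pics/j4.png',np.hstack([cv2.resize(a[150:275,240:375],(432,400),interpolation=3),cv2.resize(w[0:300,170:440],(360,400))]))
E
```

```text
t 16.7 [ 0.4675 -0.0311  0.2784] tilt [ 0.005 -0.004 -1.   ] F [ 0.1 -0.1 -1.1] T [ 0.03 -0.04 -0.01] -0.0024939018995167764
grip pt Y,X,Z mm -63.1 1.2 214.4
wire slope [-6.100e-02  7.311e+01] Ymax 65.8
wire slope [-6.2000e-02  7.3132e+01] Ymax 66.8
scene horn+ 8 X [10.2 11.5 13.2] Y [75.4 75.7 78.8 82.5 82.8] Z [70.1 71.  73.5]
scene horn- 7 X [-15.8 -14.4 -11.6] Y [76.  76.  81.9 84.6 84.9] Z [70.6 72.3 73.6]
side horn+ 5 X [11.3 13.3 14.3] Y [80.1 80.2 81.3 86.5 87.1] Z [70.4 70.7 72.4]
side horn- 5 X [-14.1 -12.5 -11. ] Y [80.  80.3 82.7 87.1 87.1] Z [70.2 70.4 72.7]
```

View pics/j4.png

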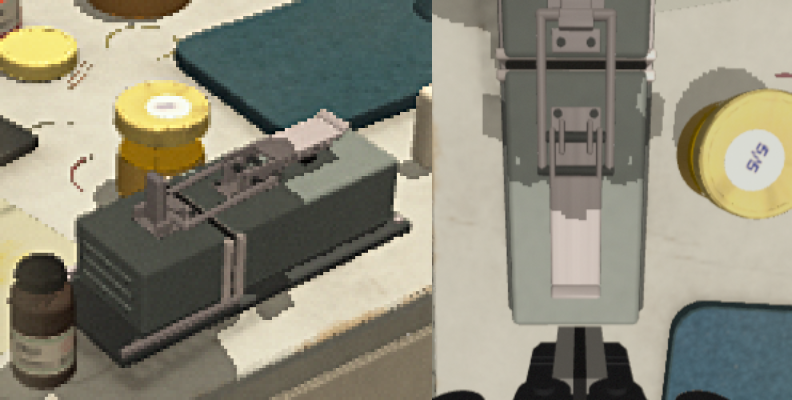

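```bash
python3 - <<'E'
from h import *
d=grab('wrist');P=pts(d).reshape(-1,3)
e=np.array([1,.056]);e/=np.linalg.norm(e);n=np.array([-e[1],e[0]]);o=np.array([.46314,.0315])
X=(P[:,:2]-o)@e*1e3;Y=(P[:,:2]-o)@n*1e3;Z=P[:,2]*1e3
m=(abs(X)<11)&(Z>76)&(Z<95)&(Y>-80)&(Y<-25)
print(m.sum(),np.polyfit(Y[m],Z[m],1),np.median(Z[m]))
m=(abs(abs(X)-14)<3)&(Z>66)&(Z<74)&(Y>55)&(Y<72);print(m.sum(),np.percentile(Z[m],[5,50,95]) if m.sum() else '')
E
```

```text
2267 [-7.08029439e-03  8.38218601e+01] 84.17220830811685
196 [66.60339358 68.1917422  69.53559316]
```

```bash
python3 -c "
from cell import bot
print(bot.sign_off())"
```

```text
the job is handed in; nothing more can be done
None
```

The latch is done up and the job is handed in, at about 17 s of the 72 s allowed. I have no verdict, and I did not measure the bar's pull on the keeper directly.

- **Hooking the loop:** I gripped the tab, lifted the loop off the keeper and drew it out. I then let the bar down into the slot, and my readings showed no contact on the keeper or horns on the way. The lever was then at about 1.57 rad. As the fingers first closed on the tab, the reading was about 8 N downward on the bar, under your 10 N limit; I lifted at once.
- **Closing the lever:** I pushed it down with the closed fingertips until it snapped over centre. The forces I read stayed around 1 N.
- **Seating push:** I held it in two steps totalling over 1 s, ending at 15.6 N and then 17.9 N straight down. There was also 5–6 N of sideways force on the fingers that I did not remove.

| Last check, arm clear | Result |
|---|---|
| Lever angle from its face | about 0.007 rad, face at z = 84.2 mm (84 expected) |
| Bar height | centre about 5 mm over the deck, under the nose |
| Cover | drawn roughly 4–5 mm from where it started, from the scene camera only |

The side camera gave horn positions 2–3 mm farther out than the scene camera, as it had earlier. The scene's pictures are only good to about 2 mm.

The gripper stayed clear of the jar, bottle and timer. In the last picture the jar and bottle stand where they were, and I did not measure them or check the timer.

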